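# Set a board in the cut-off jig and clamp it

### The job

Set the short loose board in the cut-off jig ready for sawing: push it flat against the fence and slide it along until the dark pencil line near its right-hand end stands right over the jig's saw edge, with the short waste end overhanging. Then push the red handle of the toggle clamp fully over, so that the clamp holds the board down there. Only push with the fingers: the board stays lying flat on the jig and is never lifted, and the saw, the pencil, the cut piece and the square are left where they lie.

Things in the scene. Friction and masses are not known exactly. Their poses are not given: they have to be found in the camera images.
- jig: Plywood cut-off jig screwed to the bench (cannot move). Origin: centre of its underside; x, y, z below are in its frame. Base 170 (x) x 280 (y) x 18 mm thick, top at z = 18 mm. A wooden fence runs along its whole far (+x) side. The saw edge is the base's -y end (y = -140 mm). A toggle clamp stands at y = -108 mm: foot plate x -76 to -28, y -130 to -86 mm, cheeks to z = 59 mm.
- fence_face (a point): Middle of the fence's inner face, which the board must touch: the plane x = +67 mm of the jig frame. The fence is 18 mm thick and its top is at z = 40 mm. Axes as the jig's.
- saw_edge (a point): Point on the jig's saw edge (y = -140 mm in the jig frame) at x = +42 mm (the middle of a board that touches the fence) and z = 37 mm (the board's top). Axes as the jig's: -y points out over the edge.
- board: Short loose board of pale wood, 50 (x) x 150 (y) x 19 mm thick, 0.08 to 0.17 kg, lying flat on the jig's base, off the fence and a little askew. Origin: centre of its underside. Its -y end points to the saw edge. A dark pencil line runs square across its top and down both long edges at y = -35 mm, 40 mm from its -y end (the waste end).
- cut_line (a point): Middle of the pencil line on the board's top face; axes as the board's.
- back_edge (a point): Middle of the board's long edge that faces the fence (board frame x = +25 mm, half its thickness up); lies at x = +67 mm of the jig frame when the board touches the fence.
- clamp_handle: Red-gripped lever of the toggle clamp; it moves only in the plane y = -108 mm of the jig frame. Its own z axis runs up along the grip: upright = clamped, leaning back to -x by 0.5 to 0.62 rad at the start = open. Origin: its lower link pin. The grip is a round bar 20 mm across and 56 mm long, its axis at x = +18 mm of this body's frame, from z = 39 to 95 mm.
- handle_end (a point): Point on the grip's axis 6 mm below its top. Open it stands at about x = -85 to -75, z = 120 to 126 mm of the jig frame, closed at x = -35, z = 136 mm. The handle stays where it is left; push it towards +x with 3 to 8 N near its end, rising with it. Just before upright the foot meets the board and it goes a little harder, then it passes over centre and stops 0.03 rad beyond upright, locked.
- clamp_arm: Clamp's steel arm, 98 mm long, 16 mm wide, with a black springy rubber foot 17 mm across, 77 mm from its pivot. Origin: the pivot, at x = -35, y = -108, z = 50 mm of the jig frame; own +x along the arm. Open it slopes up (0.5 rad), its end 90 to 105 mm above the bench; closed it lies level over the board and the foot presses with about 6 N, 32 mm inside the saw edge.
- saw: Small back saw with a brass back, 45 mm steel blade and dark round handle, about 380 mm long, 25 mm high, lying on its side behind the fence. Origin: at the bench surface under the front of the handle; +x along the blade. Leave it alone.
- pencil: Green pencil, 7 x 136 x 7 mm, on the bench to the left of the jig. Origin: centre of its underside. Leave it alone.
- cut_piece: Small cut piece of brown wood, 45 x 90 x 20 mm, on the bench to the right of the saw edge. Origin: centre of its underside. Leave it alone.
- combination_square: Steel combination square, 80 x 300 x 19 mm, on the bench at the left. Origin: centre of its underside. Leave it alone.
Things that resemble listed ones, but are neither listed nor needed, are in the scene too. Leave any purple look-alike of the board alone.

How it is judged:
On the way:
1. with the clamp still open, the board lies against the fence with its pencil line over the saw edge (angle between clamp_handle's own z axis and vertical above 0.3 rad and y of cut_line in the frame of saw_edge between -0.004 and 0.004 m and x of back_edge in the frame of jig above 0.064 m and angle between the y axis of board and the y axis of jig, either way round below 0.04 rad), for 0.2 s.
At the end, for the whole second after the job is handed in: The board lies flat and still on the jig, its long edge within 3 mm of the fence and parallel to it within 0.04 rad, its pencil line within 4 mm of the saw edge; the clamp handle is upright (within 0.1 rad) and the clamp's foot presses on the board with more than 3 N (angle between clamp_handle's own z axis and vertical below 0.1 rad and contact force between clamp_arm and board above 3 N and y of cut_line in the frame of saw_edge between -0.004 and 0.004 m and x of back_edge in the frame of jig above 0.064 m and angle between the y axis of board and the y axis of jig, either way round below 0.04 rad and angle between board's own z axis and vertical below 0.04 rad and linear speed of board below 0.01 m/s); the robot touches nothing.
It fails at once if the board is lifted, carried or tipped up (height (world z) of board above 0.028 m or angle between board's own z axis and vertical above 0.2 rad).
It fails at once if the saw, the pencil, the cut piece or the square is moved by more than 20 mm (distance of any of saw, pencil, cut_piece, combination_square from where it was at the start of the episode above 0.02 m).
It also fails if it takes over 61 s, if anything falls off the work surface, if the arm or the gripper's body presses on something with over 40 N, if the wrist force passes 120 N, or if a joint passes its speed limit or range.

### The arm

A 6-joint arm with a two-finger parallel gripper is mounted at the origin on a cart in front of the work surface, level with it; the furniture and walls round the work are solid. World frame = base frame: x ahead of the robot, y to its left, z up, the work surface at z = 0. Lengths are in m, angles in rad, forces in N, time in s.
With the tool pointing down it reaches from about 0.35 to 0.775 m from the base axis. Payload 7.3 kg.
Tool frame: the origin (TCP) lies between the finger pads; the fingertips stand 8 mm ahead of it and the grasp point (between the pads) lies 11 mm behind it (robot.nose_length is the distance from the TCP to the fingertips, in m); z points along the fingers, y is the line along which they close (so a half turn about z gives the same grasp; the last joint's range is limited). The gripper opens to 92 mm and grips with 3 to 60 N. Pads are 19 mm wide; open, the fingers measure 130 mm over their backs; the gripper's body (75 mm by 190 mm) begins 47 mm behind the grasp point.
Start: joints at [-1.449, 0.342, 1.524, -0, 1.275, -0.146], TCP at [0.139, -0.506, 0.235] pointing down, gripper open.
Joint ranges: [-2.53, 2.53], [-0.77, 2.02], [0.04, 2.7], [-1, 4.14], [0.28, 2.66], [-3.11, 3.11]. Speed limits (rad/s): [2.57, 2.57, 3.14, 3.14, 3.14, 3.14].

### API

Orientations are given as [roll, pitch, yaw] about the fixed x, y, z axes, in that order (R = Rz(yaw) Ry(pitch) Rx(roll)).
In Python, from cell import robot gives the robot as it stands. The module is installed in compiled form; this text tells all that it offers.
- The arm moves only by the shell command python3 -m jog 'ROWS' [FORCE]. ROWS is JSON, a list that holds one entry, the list of rows, each a list of 5 numbers: the gripper's target within -1 to 1 (fully open at 1, half-way at 0, shut at -1), then the shift along the tool's x, y, z in m, then the turn about the tool's z in rad. A call has 1 to 5 rows; each row is the pose to reach, as a shift and turn from the pose commanded when the call began, along the tool's axes at that moment; what a row does not reach only later rows make up. A row lasts 1/12 s, in which the tool goes at most 41.7 mm and 7.16 degrees, less where a joint would pass 70% of its speed; a pose out of reach is approached as far as the arm can. A call with a gripper value outside its range is refused whole. The fingers move at their own pace and stop on an object; FORCE is the grip in N (left out, the last holds). Time passes only in rows, so rows that repeat a pose let the fingers close. It gives the time, the measured TCP pose, the force, the opening and the grip force at its end, in the units of the state.
- robot.observe(): the state, without advancing time (a new reading comes with each control period).
- robot.read_camera(name): name is "scene" or "top" or "wrist"; returns the picture (420x560x3 uint8, red, green, blue); there is no depth.
- robot.camera_model(name): a dict with "camera_matrix" (3x3 intrinsics, pixels), "position" and "attitude" of the camera in the world; the wrist camera has in their place "mount" (4x4, takes a point from camera to tool coordinates, whose origin is the TCP and whose axes are the flange's). Camera axes: x right, y down, z forward; pixel columns grow to the right and rows downward; lengths in m; the calibration is good to about 2 mm. A picture is of the moment at which its call begins: read the wrist's pose just before it. camera_model takes no time and is no camera call.
- robot.hand_in(): hands the job in; it is judged then, once.
The state is a dict: "time": time; "qpos": joint angles; "qvel": joint speeds; "joint_efforts": joint torques, N m; "tool_pos": TCP position; "tool_rot": TCP orientation; "contact_force": force on the tool from outside, world axes, zero at the start; "torque": the same for the moment, N m; "opening": finger opening in m; "grip_force": force on a finger pad.
Only numpy, scipy, OpenCV 4.12 (cv2) and the standard library are available. Lean on these libraries where they do the work, as an engineer would, in place of code of your own. Each camera call takes 0.05 s, during which the arm holds its last target. There are 200 camera calls.

## Working session

There is one attempt and no reset: what is moved stays moved. The work goes in short steps, Python scripts to look and compute and a shell command to move; the robot and the scene stay as the last step left them, time stands still between calls to the robot, and variables do not carry over. Pictures are saved under pics/ and viewed, at most 10 in all, crops included, and the job is handed in when it is done.

```bash
mkdir -p pics; python3 - <<'E'
from cell import robot
import cv2
s=robot.observe();print(s)
for n in("top","scene"):
    im=robot.read_camera(n);cv2.imwrite(f"pics/{n}0.png",im[:,:,::-1]);print(n,robot.camera_model(n))
print(robot.camera_model("wrist"))
E
```

```text
{'time': 0.0, 'qpos': array([-1.44898389e+00,  3.42727995e-01,  1.52500049e+00,  3.62015036e-05,
        1.27537635e+00, -1.46011310e-01]), 'qvel': array([ 0.00063683,  0.0011647 , -0.00054278, -0.00077222,  0.00217197,
       -0.00052101]), 'joint_efforts': array([-6.70046338e-04, -4.31246102e+01, -2.44220209e+01,  7.17329420e-02,
        5.60350728e-02, -1.11402130e-04]), 'tool_pos': array([ 0.13891216, -0.50589558,  0.23404797]), 'tool_rot': array([-3.14010159e+00, -2.54261642e-04,  2.67812995e-01]), 'contact_force': array([0.17334598, 0.296688  , 0.42973217]), 'torque': array([ 0.00260019, -0.06840508, -0.04092821]), 'grip_force': 0.0, 'opening': 0.09190783911161113}
top {'camera_matrix': array([[494.12748313,   0.        , 269.96674463],
       [  0.        , 494.12748313, 207.4260658 ],
       [  0.        ,   0.        ,   1.        ]]), 'position': array([0.51978007, 0.07506546, 1.31451644]), 'attitude': array([-3.05689132,  0.01689198, -1.59123523])}
scene {'camera_matrix': array([[469.87708845,   0.        , 279.60218086],
       [  0.        , 469.87708845, 211.61474947],
       [  0.        ,   0.        ,   1.        ]]), 'position': array([0.23229967, 0.6815404 , 1.021977  ]), 'attitude': array([-2.49446285,  0.01225597, -2.59456234])}
{'camera_matrix': array([[300.17177882,   0.        , 276.43090922],
       [  0.        , 300.17177882, 211.82759951],
       [  0.        ,   0.        ,   1.        ]]), 'mount': array([[-6.75921967e-04, -9.65045921e-01, -2.62079975e-01,
         7.04817631e-02],
       [ 9.99999760e-01, -6.13189144e-04, -3.21146713e-04,
         1.09085455e-04],
       [ 1.49216730e-04, -2.62080130e-01,  9.65046104e-01,
        -1.50708018e-01],
       [ 0.00000000e+00,  0.00000000e+00,  0.00000000e+00,
         1.00000000e+00]])}
```

View pics/top0.png

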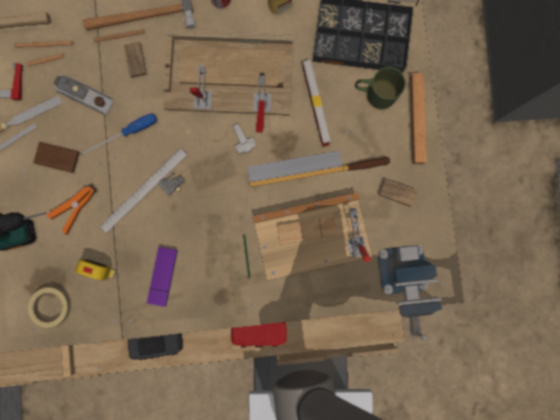

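View pics/scene0.png

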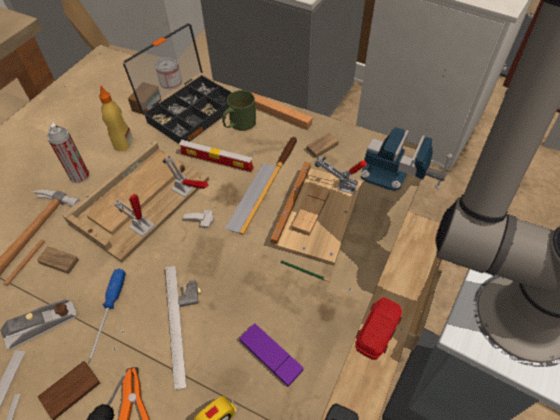

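The top view shows the jig at about (312,235), with the fence on its upper side and the clamp at its right end, red handle at (362,250). The board is at about (310,228). The scene view agrees. I'll enlarge both for measuring.

```bash
cat > h.py <<'E'
import numpy as np,cv2
from scipy.spatial.transform import Rotation as R
from cell import robot
def cam(name,s=None):
    m=robot.camera_model(name);K=m["camera_matrix"]
    if name=="wrist":
        Rt=R.from_euler("xyz",s["tool_rot"]).as_matrix();M=m["mount"]
        return K,Rt@M[:3,:3],s["tool_pos"]+Rt@M[:3,3]
    return K,R.from_euler("xyz",m["attitude"]).as_matrix(),m["position"]
def ray(c,px,z):
    K,A,p=c;d=A@np.linalg.solve(K,[px[0],px[1],1.]);return p+d*(z-p[2])/d[2]
def proj(c,P):
    K,A,p=c;q=K@(A.T@(np.asarray(P)-p));return q[:2]/q[2]
E
python3 - <<'E'
from h import *
t=cam("top");s=cam("scene")
for p in[(253,212),(353,194),(369,257),(269,277)]:print(p,ray(t,p,.03),)
for p in[(362,256)]:print(ray(t,p,.11))
a=cv2.imread("pics/top0.png")[180:290,230:390];b=cv2.imread("pics/scene0.png")[140:270,260:380]
cv2.imwrite("pics/c.png",cv2.hconcat([cv2.resize(a,(400,275),interpolation=2),cv2.resize(b,(254,275),interpolation=2)]))
E
```

```text
(253, 212) [0.61827303 0.13903442 0.03      ]
(353, 194) [ 0.659673   -0.12270619  0.03      ]
(369, 257) [ 0.49542894 -0.15818547  0.03      ]
(269, 277) [0.44932435 0.100704   0.03      ]
[ 0.49969196 -0.12687362  0.11      ]
```

View pics/c.png

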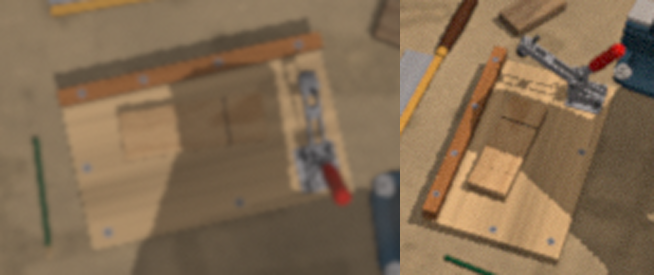

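```bash

python3 -m jog '[[[-1,0.033,-0.022,0,0.027],[-1,0.066,-0.044,0,0.054],[-1,0.1,-0.067,0,0.081],[-1,0.134,-0.089,0,0.108],[-1,0.134,-0.089,0,0.108]]]' 
python3 -m jog '[[[-1,0.0235,-0.0315,0,0],[-1,0.047,-0.063,0,0],[-1,0.07,-0.094,0,0],[-1,0.094,-0.126,0,0],[-1,0.118,-0.158,0,0]]]' 
python3 -c "
from cell import robot;s=robot.observe();print(s)"
```

```text
time: 0.52
tool_pos: [0.2478, -0.3798, 0.2345]
tool_rot: [-3.139, -0.002, 0.163]
contact_force: [0.1, -0.3, -0.5]
opening: 0.063
grip_force: 0.0
time: 0.93
tool_pos: [0.3362, -0.2087, 0.2346]
tool_rot: [-3.142, 0.0, 0.159]
contact_force: [1.5, -0.8, -0.1]
opening: 0.0296
grip_force: 0.0
{'time': 0.9333, 'qpos': array([-7.49766216e-01,  1.02555586e-01,  1.84164400e+00, -1.10010820e-04,
        1.19749792e+00,  6.62032147e-01]), 'qvel': array([ 1.1758658 , -0.10397144,  0.11404319,  0.00414241, -0.02332761,
        1.16452685]), 'joint_efforts': array([ -6.74064875, -30.18585563, -22.76358247,  -0.06728514,
         0.27245793,  -1.63863413]), 'tool_pos': array([ 0.33619708, -0.2087034 ,  0.2345907 ]), 'tool_rot': array([-3.14157292e+00,  1.45247228e-04,  1.59038090e-01]), 'contact_force': array([ 1.53783756, -0.75774568, -0.12291838]), 'torque': array([-0.01835166, -0.03671059, -0.06566579]), 'grip_force': 0.0, 'opening': 0.029637268514651965}
```

```bash

python3 -m jog '[[[-1,0.035,-0.022,0,0],[-1,0.07,-0.044,0,0],[-1,0.105,-0.066,0,0],[-1,0.14,-0.088,0,0],[-1,0.17,-0.107,0,0]]]' 
python3 -m jog '[[[-1,0.03,-0.02,0,0],[-1,0.03,-0.02,0,0],[-1,0.03,-0.02,0,0],[-1,0.03,-0.02,0,0]]]' 
python3 - <<'E'
from h import *
s=robot.observe();im=robot.read_camera("wrist");cv2.imwrite("pics/w1.png",im[:,:,::-1])
np.save("w1.npy",np.r_[s["tool_pos"],s["tool_rot"]])
E
```

```text
time: 1.35
tool_pos: [0.4883, -0.0756, 0.2345]
tool_rot: [-3.142, -0.0, 0.161]
contact_force: [-0.0, -0.1, -0.4]
opening: 0.0009
grip_force: 0.0
time: 1.68
tool_pos: [0.5127, -0.0532, 0.2341]
tool_rot: [-3.141, 0.002, 0.16]
contact_force: [0.5, -0.6, -0.6]
opening: 0.0003
grip_force: 0.0
```

View pics/w1.png

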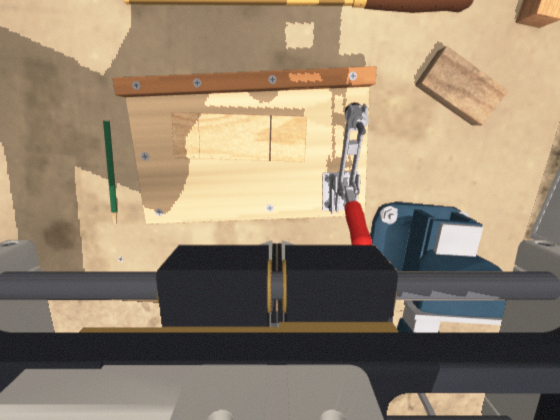

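The wrist view shows the whole jig. The fence is at row ~80, the board spans x 172–307 and y 113–161, the pencil line is at x≈270, and the saw edge is at x≈367. The clamp arm is over x≈355. I'll enlarge it once.

```bash
python3 - <<'E'
import cv2
a=cv2.imread("pics/w1.png")[60:260,110:380]
cv2.imwrite("pics/w1c.png",cv2.resize(a,(810,600),interpolation=2)[:,:800])
E
```

```text
(no output)
```

View pics/w1c.png

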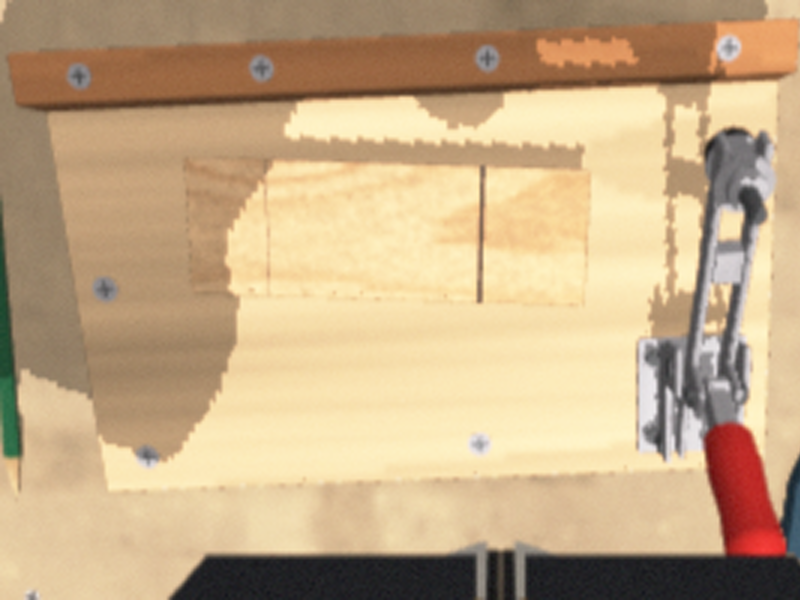

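```bash
cat > fit.py <<'E'
from h import *
def fit(A,B): # rigid 2D A->B
    A=np.array(A,float);B=np.array(B,float);a=A.mean(0);b=B.mean(0)
    A=A-a;B=B-b
    th=np.arctan2((A[:,0]*B[:,1]-A[:,1]*B[:,0]).sum(),(A*B).sum())
    Q=np.array([[np.cos(th),-np.sin(th)],[np.sin(th),np.cos(th)]])
    return th,b-Q@a,Q,np.abs(A@Q.T-B).max()
E
python3 - <<'E'
from fit import *
w=np.load("w1.npy");c=cam("wrist",dict(tool_pos=w[:3],tool_rot=w[3:]))
f=lambda p,z:ray(c,(p[0]/3+110-1/3,p[1]/3+60-1/3),z)[:2]
th,o,Q,e=fit([(-.085,.14),(-.085,-.14),(.067,.14),(.067,-.14)],[f(p,.018) for p in[(108,490),(765,468),(50,111),(777,83)]])
print("jig",th,o,e); np.save("jig.npy",[th,*o])
J=lambda p:Q.T@(np.array(p)-o)
bt,bo,_,be=fit([(.025,.075),(.025,-.075),(-.025,-.075),(-.025,.075)],[J(f(p,.037)) for p in[(185,158),(590,170),(585,305),(192,293)]])
print("board in jig",bt,bo,be)
for p in[(484,165),(480,302)]:print("line",J(f(p,.037)))
print("handle end",J(f((755,540),.123)), "tcp",J(w[:2]),w)
E
```

```text
jig 0.19608601806002746 [ 0.5526724  -0.01542412] 0.0015843892184225633
board in jig -0.06517442645570773 [0.017563   0.01041448] 0.000695934740278431
line [ 0.04044794 -0.0264181 ]
line [-0.00934936 -0.02283838]
handle end [-0.07694637 -0.10695254] tcp [-0.04654846 -0.02927027] [ 5.12718741e-01 -5.32026004e-02  2.34138003e-01 -3.14148643e+00
  1.55683890e-03  1.60409615e-01]
```

Measured in the jig frame, the board centre is (17.6, 10.4) mm at -0.065 rad, and its sizes agree within 1 mm. I'll go down in front of the board with the fingers half open and push it squarely to the fence.

```bash

python3 -m jog '[[[0,0.005,-0.025,0.03,-0.018],[0,0.01,-0.05,0.06,-0.036],[0,0.01,-0.05,0.1,-0.036],[0,0.01,-0.05,0.14,-0.036],[0,0.01,-0.05,0.14,-0.036]]]' 
python3 -m jog '[[[0,0,0,0.03,0],[0,0,0,0.05,0],[0,0,0,0.062,0],[0,0,0,0.062,0],[0,0,0,0.062,0]]]' 
cat > st.py <<'E'
from fit import *
th,ox,oy=np.load("jig.npy");s=robot.observe();d=s["tool_pos"][:2]-[ox,oy]
Q=np.array([[np.cos(th),-np.sin(th)],[np.sin(th),np.cos(th)]])
print("t",s["time"],"jig tcp",(Q.T@d).round(4),"z",s["tool_pos"][2].round(4),"dyaw",(s["tool_rot"][2]-th).round(3),"F jig",(Q.T@s["contact_force"][:2]).round(1),s["contact_force"][2].round(1),"op",s["opening"].round(3))
E
python3 st.py
```

```text
time: 2.15
tool_pos: [0.5098, -0.0023, 0.0886]
tool_rot: [-3.137, 0.013, 0.195]
contact_force: [-2.4, 0.4, -1.1]
opening: 0.029
grip_force: 0.0
time: 2.57
tool_pos: [0.5157, -0.0031, 0.0342]
tool_rot: [3.141, -0.001, 0.194]
contact_force: [0.5, 0.5, -0.1]
opening: 0.046
grip_force: 0.0Traceback (most recent call last):
  File "st.py", line 4, in <module>
    print("t",s["time"],"jig tcp",(Q.T@d).round(4),"z",s["tool_pos"][2].round(4),"dyaw",(s["tool_rot"][2]-th).round(3),"F jig",(Q.T@s["contact_force"][:2]).round(1),s["contact_force"][2].round(1),"op",s["opening"].round(3))
                                                                                                                                                                                                         ^^^^^^^^^^^^^^^^^^
AttributeError: 'float' object has no attribute 'round'
```

```bash
sed -i 's/s\["opening"\].round(3)/round(s["opening"],3)/' st.py
python3 -m jog '[[[0,0.007,0,0,0],[0,0.013,0,0,0],[0,0.018,0,0,0],[0,0.023,0,0,0],[0,0.028,0,0,0]]]' 
python3 -m jog '[[[0,0.004,0,0,0],[0,0.008,0,0,0],[0,0.011,0,0,0],[0,0.014,0,0,0],[0,0.014,0,0,0]]]' 
python3 st.py
python3 -m jog '[[[0,0.002,0,0,0],[0,0.004,0,0,0],[0,0.004,0,0,0]]]' 
python3 st.py
```

```text
time: 2.98
tool_pos: [0.5431, 0.0034, 0.0332]
tool_rot: [3.141, -0.0, 0.196]
contact_force: [-2.8, -1.0, 2.7]
opening: 0.0459
grip_force: 1.2
time: 3.4
tool_pos: [0.5544, 0.0058, 0.0324]
tool_rot: [-3.141, 0.005, 0.197]
contact_force: [-8.6, -3.1, 6.2]
opening: 0.046
grip_force: 4.7
t 3.4 jig tcp [0.0058 0.0204] z 0.0324 dyaw 0.001 F jig [-9.  -1.4] 6.2 op 0.046
time: 3.65
tool_pos: [0.5545, 0.0058, 0.0324]
tool_rot: [-3.14, 0.014, 0.197]
contact_force: [-21.1, -8.8, 17.7]
opening: 0.0458
grip_force: 11.6
t 3.65 jig tcp [0.0059 0.0205] z 0.0324 dyaw 0.001 F jig [-22.4  -4.5] 17.7 op 0.046
```

```bash

python3 -m jog '[[[0,-0.02,0,0,0],[0,-0.03,0,0,0],[-1,-0.03,0,-0.04,0],[-1,-0.03,0,-0.08,0],[-1,-0.03,0,-0.1,0]]]' 
python3 -m jog '[[[-1,0.015,-0.02,0,-0.12],[-1,0.03,-0.045,0,-0.24],[-1,0.045,-0.07,0,-0.36],[-1,0.06,-0.095,0,-0.48],[-1,0.06,-0.095,0,-0.6]]]' 
python3 -m jog '[[[-1,0,0,0,-0.12],[-1,0,0,0,-0.24],[-1,0,0,0,-0.36],[-1,0,0,0,-0.48],[-1,0,0,0,-0.6]]]' 
python3 -m jog '[[[-1,0,0,0,-0.12],[-1,0,0,0,-0.24],[-1,0,0,0,-0.36],[-1,0,0,0,-0.371],[-1,0,0,0,-0.371]]]' 
python3 st.py
python3 - <<'E'
from h import *
s=robot.observe();im=robot.read_camera("wrist");cv2.imwrite("pics/w2.png",im[:,:,::-1])
np.save("w2.npy",np.r_[s["tool_pos"],s["tool_rot"]])
E
```

```text
time: 4.07
tool_pos: [0.5329, 0.0009, 0.1367]
tool_rot: [3.14, -0.006, 0.196]
contact_force: [1.2, -0.6, 0.4]
opening: 0.0304
grip_force: 0.0
time: 4.48
tool_pos: [0.573, 0.1104, 0.1328]
tool_rot: [3.141, -0.003, 0.805]
contact_force: [-0.6, -0.4, -0.7]
opening: 0.0012
grip_force: 0.0
time: 4.9
tool_pos: [0.5717, 0.1062, 0.1326]
tool_rot: [3.141, -0.0, 1.402]
contact_force: [0.8, 0.2, 0.2]
opening: 0.0002
grip_force: 0.0
time: 5.32
tool_pos: [0.5715, 0.106, 0.1326]
tool_rot: [3.141, -0.0, 1.764]
contact_force: [-0.8, 0.0, 0.2]
opening: 0.0003
grip_force: 0.0
t 5.3167 jig tcp [0.0422 0.1154] z 0.1326 dyaw 1.568 F jig [-0.8  0.2] 0.2 op 0.0
```

View pics/w2.png

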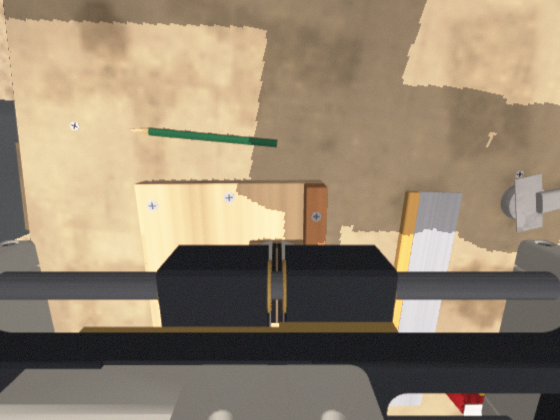

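This picture shows the gripper body hiding the board (fence end at (316,190), saw and pencil undisturbed), so I can't measure it from here. I'll push it most of the way, then look from the earlier viewpoint.

```bash

python3 -m jog '[[[-1,0,0,0.035,0],[-1,0,0,0.07,0],[-1,0,0,0.095,0],[-1,0,0,0.1,0],[-1,0,0,0.1,0]]]' 
python3 -m jog '[[[-1,-0.008,0,0,0],[-1,-0.016,0,0,0],[-1,-0.024,0,0,0],[-1,-0.032,0,0,0],[-1,-0.04,0,0,0]]]' ;python3 st.py
python3 -m jog '[[[-1,-0.008,0,0,0],[-1,-0.016,0,0,0],[-1,-0.024,0,0,0],[-1,-0.032,0,0,0],[-1,-0.04,0,0,0]]]' ;python3 st.py
python3 -m jog '[[[-1,-0.008,0,0,0],[-1,-0.016,0,0,0],[-1,-0.024,0,0,0],[-1,-0.03,0,0,0],[-1,-0.035,0,0,0]]]' ;python3 st.py
python3 -m jog '[[[-1,-0.004,0,0,0],[-1,-0.007,0,0,0],[-1,-0.01,0,0,0],[-1,-0.01,0,0,0]]]' ;python3 st.py
```

```text
time: 5.78
tool_pos: [0.5702, 0.1058, 0.0311]
tool_rot: [-3.138, -0.0, 1.765]
contact_force: [0.3, 0.3, -0.3]
opening: 0.0005
grip_force: 0.0
time: 6.2
tool_pos: [0.5799, 0.0658, 0.034]
tool_rot: [3.139, 0.0, 1.766]
contact_force: [-0.0, 1.6, 1.6]
opening: 0.0007
grip_force: 1.2
t 6.2 jig tcp [0.0425 0.0743] z 0.034 dyaw 1.57 F jig [0.3 1.6] 1.6 op 0.001
time: 6.62
tool_pos: [0.5868, 0.0266, 0.0327]
tool_rot: [-3.141, -0.0, 1.767]
contact_force: [-0.4, 1.8, 1.8]
opening: -0.0
grip_force: 1.2
t 6.6167 jig tcp [0.0417 0.0345] z 0.0327 dyaw 1.571 F jig [-0.   1.8] 1.8 op -0.0
time: 7.03
tool_pos: [0.5937, -0.0078, 0.0326]
tool_rot: [-3.141, 0.0, 1.766]
contact_force: [0.1, 2.7, 2.0]
opening: 0.0006
grip_force: 1.1
t 7.0333 jig tcp [ 0.0417 -0.0005] z 0.0326 dyaw 1.57 F jig [0.6 2.6] 2.0 op 0.001
time: 7.37
tool_pos: [0.5956, -0.0174, 0.0326]
tool_rot: [-3.141, 0.001, 1.767]
contact_force: [0.1, -0.5, -0.0]
opening: 0.0004
grip_force: 0.0
t 7.3667 jig tcp [ 0.0417 -0.0103] z 0.0326 dyaw 1.571 F jig [-0.  -0.5] -0.0 op 0.0
```

```bash

python3 -m jog '[[[-1,0.012,0,0,0],[-1,0.012,0,-0.04,0],[-1,0.012,0,-0.08,0],[-1,0.012,0,-0.12,0.0],[-1,0.012,0,-0.16,0.1]]]' 
python3 -m jog '[[[-1,-0.01,-0.02,-0.01,0.12],[-1,-0.02,-0.04,-0.02,0.24],[-1,-0.03,-0.06,-0.03,0.36],[-1,-0.04,-0.08,-0.04,0.48],[-1,-0.05,-0.1,-0.04,0.6]]]' 
python3 -m jog '[[[-1,0,0,0,0.12],[-1,0,0,0,0.24],[-1,0,0,0,0.36],[-1,0,0,0,0.48],[-1,0,0,0,0.6]]]' 
python3 -m jog '[[[-1,0,0,0,0.12],[-1,0,0,0,0.24],[-1,0,0,0,0.271],[-1,0,0,0,0.271],[-1,0,0,0,0.271]]]' 
python3 st.py
python3 - <<'E'
from h import *
s=robot.observe();im=robot.read_camera("wrist");cv2.imwrite("pics/w3.png",im[:,:,::-1])
np.save("w3.npy",np.r_[s["tool_pos"],s["tool_rot"]])
c=cam("wrist",s);th,ox,oy=np.load("jig.npy")
Q=np.array([[np.cos(th),-np.sin(th)],[np.sin(th),np.cos(th)]])
q=[proj(c,[*(Q@[x,y]+[ox,oy]),z]) for x,y,z in((.08,-.15,.018),(-.02,.0,.018))];print(q)
r0=int(q[0][1])-10;c0=int(q[1][0])-20;print(c0,r0)
cv2.imwrite("pics/w3c.png",cv2.resize(im[r0:r0+120,c0:c0+190,::-1],None,fx=4,fy=4,interpolation=2))
E
```

```text
time: 7.78
tool_pos: [0.5925, -0.0039, 0.1943]
tool_rot: [-3.141, 0.0, 1.668]
contact_force: [0.8, -0.4, -0.2]
opening: 0.0008
grip_force: 0.0
time: 8.2
tool_pos: [0.4982, -0.0641, 0.2345]
tool_rot: [3.138, -0.001, 1.062]
contact_force: [1.1, -0.4, 0.5]
opening: 0.0001
grip_force: 0.0
time: 8.62
tool_pos: [0.4982, -0.0635, 0.2326]
tool_rot: [3.141, 0.0, 0.461]
contact_force: [-1.2, -0.2, 0.1]
opening: 0.0003
grip_force: 0.0
time: 9.03
tool_pos: [0.4983, -0.0637, 0.2326]
tool_rot: [3.142, 0.0, 0.198]
contact_force: [0.5, -0.7, 0.8]
opening: 0.0003
grip_force: 0.0
t 9.0333 jig tcp [-0.0628 -0.0367] z 0.2326 dyaw 0.002 F jig [ 0.3 -0.8] 0.8 op 0.0
[array([378.5121642 ,  62.99125876]), array([245.83487203, 154.19868568])]
225 52
```

View pics/w3c.png

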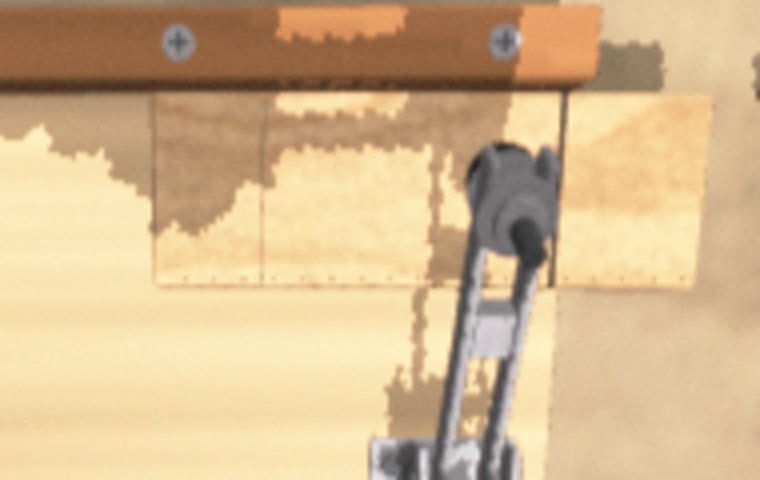

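The line runs (563,92)–(553,285) in the crop, and the saw edge (556,292)–(547,480). The board is flush to the fence. Next I'll measure the gap.

```bash
python3 - <<'E'
from fit import *
w=np.load("w3.npy");c=cam("wrist",dict(tool_pos=w[:3],tool_rot=w[3:]))
th,ox,oy=np.load("jig.npy");Q=np.array([[np.cos(th),-np.sin(th)],[np.sin(th),np.cos(th)]])
J=lambda p,z:Q.T@(ray(c,(p[0]/4+225-.4,p[1]/4+52-.4),z)[:2]-[ox,oy])
for p in[(565,95),(553,285)]:print("line",J(p,.037))
for p in[(556,295),(547,478)]:print("edge",J(p,.018))
print("fence top edge outer end",J((600,80),.04),J((2,90),.018))
bt,bo,_,be=fit([(.025,.075),(.025,-.075),(-.025,-.075),(-.025,.075)],[J(p,.037) for p in[(153,93),(712,95),(695,288),(153,287)]])
print(bt,bo,be)
E
```

```text
line [ 0.0642213  -0.13171816]
line [ 0.01575364 -0.13224254]
edge [ 0.0133886  -0.13857856]
edge [-0.04008437 -0.13997728]
fence top edge outer end [ 0.06737948 -0.13980759] [0.0684317  0.02098564]
-0.0009988119283833039 [ 0.03973795 -0.09653861] 0.000744706146817653
```

```bash

python3 -m jog '[[[-1,0.02,-0.01,0,-0.12],[-1,0.04,-0.02,0,-0.24],[-1,0.06,-0.03,0,-0.36],[-1,0.08,-0.04,0,-0.48],[-1,0.104,-0.042,0,-0.6]]]' 
python3 -m jog '[[[-1,0,0,0,-0.12],[-1,0,0,0,-0.24],[-1,0,0,0,-0.36],[-1,0,0,0,-0.48],[-1,0,0,0,-0.6]]]' 
python3 -m jog '[[[-1,0,0,0.01,-0.12],[-1,0,0,0.03,-0.24],[-1,0,0,0.06,-0.36],[-1,0,0,0.1,-0.371],[-1,0,0,0.1,-0.371]]]' ;python3 st.py
python3 -m jog '[[[-1,0,0,0.035,0],[-1,0,0,0.07,0],[-1,0,0,0.095,0],[-1,0,0,0.1,0],[-1,0,0,0.1,0]]]' ;python3 st.py
```

```text
time: 9.5
tool_pos: [0.5924, -0.001, 0.2328]
tool_rot: [-3.141, 0.0, 0.804]
contact_force: [0.9, -0.4, 0.4]
opening: 0.0005
grip_force: 0.0
time: 9.92
tool_pos: [0.5922, -0.0025, 0.2324]
tool_rot: [-3.141, 0.0, 1.403]
contact_force: [-0.1, 0.9, 0.2]
opening: 0.0004
grip_force: 0.0
time: 10.33
tool_pos: [0.5879, -0.0022, 0.1257]
tool_rot: [-3.129, -0.004, 1.768]
contact_force: [-1.9, 0.6, -0.7]
opening: 0.0002
grip_force: 0.0
t 10.3333 jig tcp [0.0371 0.0061] z 0.1257 dyaw 1.572 F jig [-1.7  1. ] -0.7 op 0.0
time: 10.75
tool_pos: [0.592, -0.0028, 0.0324]
tool_rot: [-3.139, -0.001, 1.767]
contact_force: [-0.6, -0.1, 0.9]
opening: 0.0007
grip_force: 0.0
t 10.75 jig tcp [0.041  0.0048] z 0.0324 dyaw 1.571 F jig [-0.6  0. ] 0.9 op 0.001
```

```bash

python3 -m jog '[[[-1,-0.006,0,0,0],[-1,-0.011,0,0,0],[-1,-0.014,0,0,0],[-1,-0.016,0.001,0,0],[-1,-0.018,0.002,0,0]]]' 
python3 -m jog '[[[-1,-0.0015,0.0005,0,0],[-1,-0.003,0.001,0,0],[-1,-0.0043,0.001,0,0],[-1,-0.0053,0.001,0,0],[-1,-0.0053,0.001,0,0]]]' ;python3 st.py
python3 -m jog '[[[-1,0.02,0,0,0],[-1,0.02,0,-0.03,0],[-1,0.02,-0.03,-0.06,0],[-1,0,-0.06,-0.06,0],[-1,-0.02,-0.064,-0.06,0]]]' 
python3 -m jog '[[[-1,0,0,0.0,0],[-1,0,0,0,0]]]';python3 st.py
```

```text
time: 11.17
tool_pos: [0.5983, -0.0204, 0.0339]
tool_rot: [3.14, 0.0, 1.766]
contact_force: [-0.3, 2.5, 1.4]
opening: 0.0006
grip_force: 1.0
time: 11.58
tool_pos: [0.5998, -0.0253, 0.0326]
tool_rot: [-3.142, 0.0, 1.767]
contact_force: [0.2, 1.1, -0.1]
opening: 0.0004
grip_force: 0.5
t 11.5833 jig tcp [ 0.0443 -0.0189] z 0.0326 dyaw 1.571 F jig [0.4 1.1] -0.1 op 0.0
time: 12.0
tool_pos: [0.5373, -0.0571, 0.0938]
tool_rot: [-3.14, 0.0, 1.769]
contact_force: [0.5, 0.2, -1.4]
opening: 0.0003
grip_force: 0.0
time: 12.17
tool_pos: [0.5411, -0.0582, 0.0929]
tool_rot: [3.141, 0.001, 1.765]
contact_force: [0.1, -0.2, 0.2]
opening: 0.0002
grip_force: 0.0
t 12.1667 jig tcp [-0.0197 -0.0397] z 0.0929 dyaw 1.569 F jig [ 0.1 -0.3] 0.2 op 0.0
```

```bash

python3 -m jog '[[[-1,-0.005,0,0.03,0],[-1,-0.005,0,0.055,0],[-1,-0.005,0,0.06,0],[-1,-0.005,0.005,0.06,0],[-1,-0.005,0.009,0.06,0]]]' ;python3 st.py
python3 -m jog '[[[-1,0,0.003,0,0],[-1,0,0.006,0,0],[-1,0,0.008,0,0],[-1,0,0.01,0,0],[-1,0,0.011,0,0]]]';python3 st.py
```

```text
time: 12.58
tool_pos: [0.5517, -0.0599, 0.033]
tool_rot: [3.141, 0.0, 1.767]
contact_force: [0.4, -0.4, 0.1]
opening: 0.0003
grip_force: 0.0
t 12.5833 jig tcp [-0.0096 -0.0434] z 0.033 dyaw 1.571 F jig [ 0.3 -0.5] 0.1 op 0.0
time: 13.0
tool_pos: [0.5619, -0.0582, 0.0332]
tool_rot: [3.141, 0.0, 1.767]
contact_force: [-1.1, -0.2, 0.5]
opening: 0.0004
grip_force: 0.8
t 13.0 jig tcp [ 0.0008 -0.0438] z 0.0332 dyaw 1.571 F jig [-1.2  0. ] 0.5 op 0.0
```

```bash

python3 -m jog '[[[-1,0,0.001,0,0],[-1,0,0.002,0,0],[-1,0,0.002,0,0]]]';python3 st.py
python3 -m jog '[[[-1,0,0.001,0,0],[-1,0,0.002,0,0],[-1,0,0.002,0,0]]]';python3 st.py
```

```text
time: 13.25
tool_pos: [0.5628, -0.0579, 0.033]
tool_rot: [-3.14, -0.0, 1.767]
contact_force: [-4.2, 0.1, 5.0]
opening: 0.0003
grip_force: 3.5
t 13.25 jig tcp [ 0.0017 -0.0436] z 0.033 dyaw 1.571 F jig [-4.1  0.9] 5.0 op 0.0
time: 13.5
tool_pos: [0.563, -0.0578, 0.0329]
tool_rot: [-3.136, -0.001, 1.767]
contact_force: [-9.6, -2.5, 10.2]
opening: 0.0003
grip_force: 7.2
t 13.5 jig tcp [ 0.0019 -0.0436] z 0.0329 dyaw 1.571 F jig [-9.9 -0.6] 10.2 op 0.0
```

```bash

python3 -m jog '[[[-1,0,-0.012,0,0],[-1,0,-0.02,-0.03,0],[-1,0,-0.03,-0.07,0],[-1,0,-0.04,-0.11,0.1],[-1,0,-0.05,-0.15,0.2]]]' 
python3 -m jog '[[[-1,0,-0.015,-0.04,0.12],[-1,0,-0.015,-0.05,0.24],[-1,0,-0.015,-0.05,0.36],[-1,0,-0.015,-0.05,0.48],[-1,0,-0.015,-0.05,0.6]]]' 
python3 -m jog '[[[-1,0,0,0,0.12],[-1,0,0,0,0.24],[-1,0,0,0,0.36],[-1,0,0,0,0.48],[-1,0,0,0,0.6]]]' 
python3 -m jog '[[[-1,0,0,0,0.12],[-1,0,0,0,0.17],[-1,0,0,0,0.17],[-1,0,0,0,0.17]]]' 
python3 st.py
python3 - <<'E'
from h import *
s=robot.observe();im=robot.read_camera("wrist");cv2.imwrite("pics/w4.png",im[:,:,::-1])
np.save("w4.npy",np.r_[s["tool_pos"],s["tool_rot"]])
c=cam("wrist",s);th,ox,oy=np.load("jig.npy")
Q=np.array([[np.cos(th),-np.sin(th)],[np.sin(th),np.cos(th)]])
q=[proj(c,[*(Q@[x,y]+[ox,oy]),z]) for x,y,z in((.08,-.15,.018),(-.02,.0,.018))]
r0=int(q[0][1])-10;c0=int(q[1][0])-20;print(c0,r0)
cv2.imwrite("pics/w4c.png",cv2.resize(im[r0:r0+140,c0:c0+200,::-1],None,fx=4,fy=4,interpolation=2))
E
```

```text
time: 13.92
tool_pos: [0.5156, -0.0672, 0.1841]
tool_rot: [-3.141, -0.0, 1.562]
contact_force: [0.4, -0.2, 0.6]
opening: 0.0006
grip_force: 0.0
time: 14.33
tool_pos: [0.5015, -0.0672, 0.2333]
tool_rot: [3.14, -0.001, 0.961]
contact_force: [0.4, 1.0, 0.1]
opening: 0.0005
grip_force: 0.0
time: 14.75
tool_pos: [0.5015, -0.0672, 0.2327]
tool_rot: [3.141, -0.0, 0.361]
contact_force: [-0.0, 0.2, 0.2]
opening: 0.0005
grip_force: 0.0
time: 15.08
tool_pos: [0.5014, -0.0671, 0.2327]
tool_rot: [3.142, -0.0, 0.199]
contact_force: [0.1, 0.1, 0.5]
opening: 0.0005
grip_force: 0.0
t 15.0833 jig tcp [-0.0604 -0.0407] z 0.2327 dyaw 0.003 F jig [0.1 0.1] 0.5 op 0.001
222 55
```

View pics/w4c.png

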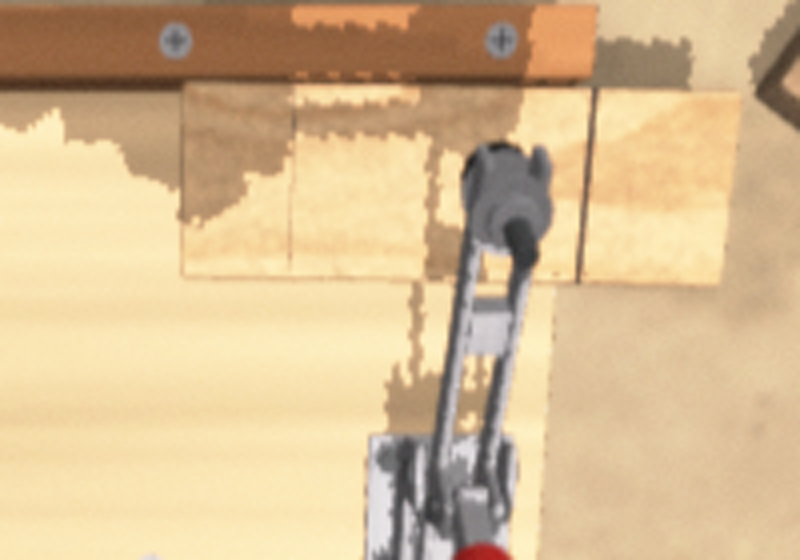

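```bash
python3 - <<'E'
from fit import *
w=np.load("w4.npy");c=cam("wrist",dict(tool_pos=w[:3],tool_rot=w[3:]))
th,ox,oy=np.load("jig.npy");Q=np.array([[np.cos(th),-np.sin(th)],[np.sin(th),np.cos(th)]])
J=lambda p,z:Q.T@(ray(c,(p[0]/4+222-.4,p[1]/4+55-.4),z)[:2]-[ox,oy])
for p in[(596,90),(579,282)]:print("line",J(p,.037))
for p in[(554,292),(544,535)]:print("edge",J(p,.018))
print("fence",J((597,80),.04),J((2,86),.018),J((597,78),.04))
bt,bo,_,be=fit([(.025,.075),(.025,-.075),(-.025,-.075),(-.025,.075)],[J(p,.037) for p in[(183,84),(742,93),(723,285),(183,277)]])
print(bt,bo,be)
print("red",J((485,548),.075))
E
```

```text
line [ 0.06508932 -0.14091158]
line [ 0.01592754 -0.14033042]
edge [ 0.01341802 -0.13869818]
edge [-0.05882485 -0.14101987]
fence [ 0.06704845 -0.14010231] [0.06883172 0.0205158 ] [ 0.06753423 -0.14006137]
-0.011279259249535607 [ 0.04075948 -0.10541688] 0.0007912544545810585
red [-0.05154831 -0.11019377]
```

```bash
python3 - <<'E'
from fit import *
w=np.load("w4.npy");c=cam("wrist",dict(tool_pos=w[:3],tool_rot=w[3:]))
th,ox,oy=np.load("jig.npy");Q=np.array([[np.cos(th),-np.sin(th)],[np.sin(th),np.cos(th)]])
J=lambda p,z:Q.T@(ray(c,p,z)[:2]-[ox,oy])
im=cv2.GaussianBlur(cv2.imread("pics/w4.png"),(1,5),0).astype(float).sum(2)
def line(rows,lo,hi,z,dark=False):
    P=[]
    for r in rows:
        v=im[r,lo:hi]
        if dark: k=np.argmin(v);x=lo+k
        else:
            g=np.abs(np.diff(v));k=np.argmax(g);x=lo+k+.5
        P.append(J((x,r),z))
    P=np.array(P);a=np.polyfit(P[:,0],P[:,1],1);res=P[:,1]-np.polyval(a,P[:,0]);m=abs(res)<2*np.median(abs(res))+1e-4
    a=np.polyfit(P[m,0],P[m,1],1);print(a,"y@.042",np.polyval(a,.042),P[:,0].min(),P[:,0].max(),m.mean())
line(range(130,195),353,364,.018)
line(range(80,124),364,374,.037,True)
E
```

```text
[ 0.00613344 -0.13874332] y@.042 -0.13848571210045174 -0.0659450461603836 0.01070307403578668 1.0
[-0.01767639 -0.13947599] y@.042 -0.1402184015348296 0.018159876788520504 0.062226658172848344 1.0
```

The line is within about 1–2 mm of the saw edge, and the board is on the fence. Next is the handle: go behind it (x≈-125 mm, y≈-102 mm), lower, and push +x.

```bash

python3 -m jog '[[[-1,-0.025,0.02,0,0.003],[-1,-0.05,0.04,0,0.003],[-1,-0.065,0.061,0,0.003],[-1,-0.065,0.061,0,0.003],[-1,-0.065,0.061,0.02,0.003]]]' 
python3 -m jog '[[[-1,0,0,0.025,0],[-1,0,0,0.05,0],[-1,0,0,0.075,0],[-1,0,0,0.085,0],[-1,0,0,0.085,0]]]';python3 st.py
python3 -m jog '[[[-1,0,0,0.006,0],[-1,0,0,0.012,0],[-1,0,0,0.012,0]]]';python3 st.py
```

```text
time: 15.55
tool_pos: [0.4512, -0.1416, 0.2157]
tool_rot: [3.137, -0.006, 0.192]
contact_force: [0.7, -0.3, -0.5]
opening: -0.0
grip_force: 0.0
time: 15.97
tool_pos: [0.4484, -0.1386, 0.1253]
tool_rot: [-3.138, 0.004, 0.195]
contact_force: [1.0, -0.4, -0.3]
opening: 0.0004
grip_force: 0.0
t 15.9667 jig tcp [-0.1263 -0.1005] z 0.1253 dyaw -0.001 F jig [ 0.9 -0.6] -0.3 op 0.0
time: 16.22
tool_pos: [0.4496, -0.1395, 0.1154]
tool_rot: [3.142, -0.0, 0.194]
contact_force: [-0.5, -0.6, 0.5]
opening: 0.0006
grip_force: 0.0
t 16.2167 jig tcp [-0.1252 -0.1017] z 0.1154 dyaw -0.002 F jig [-0.6 -0.4] 0.5 op 0.001
```

Clear. Now I'll push, rising slightly.

```bash

python3 -m jog '[[[-1,0.008,0,0,0],[-1,0.016,0,0,0],[-1,0.023,0,0,0],[-1,0.028,0,0,0],[-1,0.033,0,0,0]]]';python3 st.py
python3 -m jog '[[[-1,0.005,0,-0.001,0],[-1,0.01,0,-0.003,0],[-1,0.015,0,-0.005,0],[-1,0.02,0,-0.007,0],[-1,0.025,0,-0.009,0]]]';python3 st.py
python3 -m jog '[[[-1,0.003,0,-0.001,0],[-1,0.006,0,-0.002,0],[-1,0.009,0,-0.002,0],[-1,0.012,0,-0.002,0],[-1,0.012,0,-0.002,0]]]';python3 st.py
```

```text
time: 16.63
tool_pos: [0.4826, -0.1332, 0.1159]
tool_rot: [3.141, 0.0, 0.194]
contact_force: [-2.1, 0.7, 0.4]
opening: 0.0003
grip_force: 0.9
t 16.6333 jig tcp [-0.0917 -0.1018] z 0.1159 dyaw -0.002 F jig [-1.9  1.1] 0.4 op 0.0
time: 17.05
tool_pos: [0.5068, -0.1283, 0.1248]
tool_rot: [-3.141, 0.0, 0.194]
contact_force: [-2.4, 0.9, -0.6]
opening: 0.0002
grip_force: 1.0
t 17.05 jig tcp [-0.067  -0.1018] z 0.1248 dyaw -0.002 F jig [-2.1  1.4] -0.6 op 0.0
time: 17.47
tool_pos: [0.5187, -0.1261, 0.1269]
tool_rot: [3.141, -0.0, 0.194]
contact_force: [-2.7, 0.5, 1.6]
opening: 0.001
grip_force: 1.1
t 17.4667 jig tcp [-0.0549 -0.1019] z 0.1269 dyaw -0.002 F jig [-2.5  1. ] 1.6 op 0.001
```

```bash

python3 -m jog '[[[-1,0.002,0,0,0],[-1,0.004,0,0,0],[-1,0.005,0,0,0],[-1,0.005,0,0,0]]]';python3 st.py
python3 -m jog '[[[-1,0.001,0,0,0],[-1,0.002,0,0,0],[-1,0.003,0,0,0],[-1,0.003,0,0,0]]]';python3 st.py
```

```text
time: 17.8
tool_pos: [0.52, -0.1257, 0.1269]
tool_rot: [-3.141, 0.007, 0.194]
contact_force: [-16.2, -2.9, 10.6]
opening: 0.0005
grip_force: 8.4
t 17.8 jig tcp [-0.0535 -0.1018] z 0.1269 dyaw -0.002 F jig [-16.5   0.3] 10.6 op 0.001
time: 18.13
tool_pos: [0.5207, -0.1255, 0.1269]
tool_rot: [-3.14, 0.012, 0.194]
contact_force: [-25.3, -5.8, 16.5]
opening: 0.0005
grip_force: 13.0
t 18.1333 jig tcp [-0.0528 -0.1017] z 0.1269 dyaw -0.002 F jig [-26.   -0.8] 16.5 op 0.001
```

At the stop. I'll back off and check.

```bash

python3 -m jog '[[[-1,-0.02,0,0,0],[-1,-0.045,0,0,0],[-1,-0.05,0,-0.03,0],[-1,-0.05,0,-0.07,0],[-1,-0.05,0,-0.107,0]]]' 
python3 -m jog '[[[-1,0.02,-0.03,0,0],[-1,0.04,-0.06,0,0],[-1,0.04,-0.06,0,0],[-1,0.04,-0.06,0,0]]]' ;python3 st.py
python3 - <<'E'
from h import *
s=robot.observe();im=robot.read_camera("wrist");cv2.imwrite("pics/w5.png",im[:,:,::-1])
np.save("w5.npy",np.r_[s["tool_pos"],s["tool_rot"]])
cv2.imwrite("pics/w5c.png",cv2.resize(im[55:195,222:422,::-1],None,fx=4,fy=4,interpolation=2))
E
```

```text
time: 18.55
tool_pos: [0.4769, -0.1344, 0.2353]
tool_rot: [3.142, -0.001, 0.193]
contact_force: [2.3, -1.0, 0.2]
opening: 0.0005
grip_force: 0.0
time: 18.88
tool_pos: [0.5057, -0.0664, 0.234]
tool_rot: [3.141, -0.002, 0.197]
contact_force: [-0.6, -0.6, -0.2]
opening: 0.0005
grip_force: 0.0
t 18.8833 jig tcp [-0.056  -0.0408] z 0.234 dyaw 0.001 F jig [-0.7 -0.4] -0.2 op 0.001
```

View pics/w5c.png

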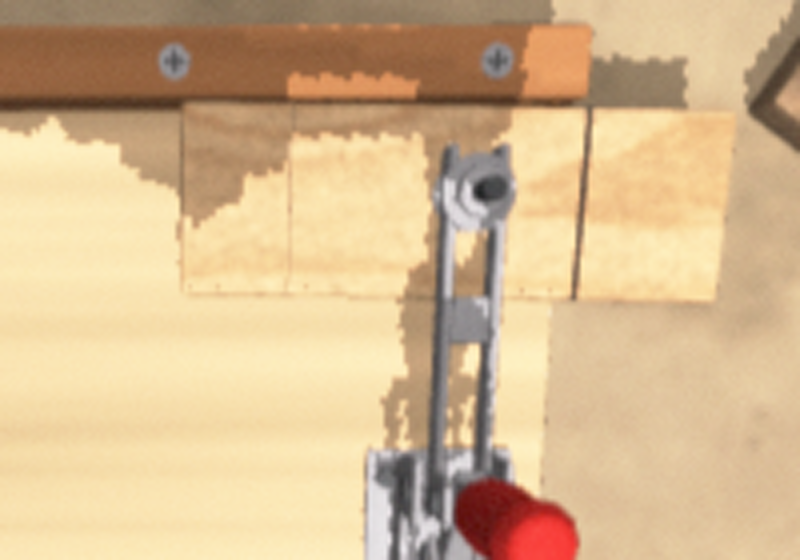

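The arm now lies level with its foot on the board. The handle looks upright with its top at crop (540,535), and the line is at (588,105)–(575,298). I'll check the numbers and, if they're good, hand in.

```bash
python3 - <<'E'
from fit import *
w=np.load("w5.npy");c=cam("wrist",dict(tool_pos=w[:3],tool_rot=w[3:]))
th,ox,oy=np.load("jig.npy");Q=np.array([[np.cos(th),-np.sin(th)],[np.sin(th),np.cos(th)]])
J=lambda p,z:Q.T@(ray(c,(p[0]/4+222-.4,p[1]/4+55-.4),z)[:2]-[ox,oy])
print("line",J((588,107),.037),J((575,298),.037),"edge",J((549,308),.018),J((542,500),.018))
bt,bo,_,be=fit([(.025,.075),(.025,-.075),(-.025,-.075),(-.025,.075)],[J(p,.037) for p in[(182,103),(736,113),(716,300),(183,295)]])
print("board",bt,bo,be,"fence",J((588,100),.04),J((2,106),.018),"handle top",J((540,535),.142))
ok=abs(bo[1]+.105)<.003 and bo[0]>.0395 and abs(bt)<.03
if ok: print(robot.hand_in())
E
```

```text
line [ 0.06562315 -0.13995056] [ 0.01615748 -0.14028356] edge [ 0.01341832 -0.13826436] [-0.04363672 -0.14020208]
board -0.011606113629005434 [ 0.04082226 -0.10532602] 0.0008101333028856343 fence [ 0.06690516 -0.13895649] [0.06864221 0.02061945] handle top [-0.03132869 -0.10667554]
the job is handed in; nothing more can be done
None
```

The job is handed in: by the last camera measurement the board is against the fence, the pencil line is within about 2 mm of the saw edge, and the clamp is locked over it. The foot's pressure was not measured, and the hand-in gave no verdict.

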